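# Dock the airway caddy

## Task

Push the little wheeled caddy forwards by its push bar, clear of the docking bay, until both of its swivelling front castors trail straight behind their pivots, then steer it nose first into the docking bay and press the bay's stiff sliding contact plate fully home against its stop, holding about 14 N there for a moment so that the contacts seat. Never press on the bay with more than 20 N, keep all wheels rolling on the table and the jar standing in the caddy, let nothing but the caddy touch the bay, leave everything else alone, and finally let go with the caddy at rest in the bay.

Things in the scene. Friction and masses are not known exactly. Their poses are not given: they have to be found in the camera images.
- caddy: grey caddy on four 28 mm wheels, 170 long (x, bar apart), 110 wide (y): tray from x -85 to 30 (rim 64 high), then an open frame (62 high) through which the castors are seen from above. About 0.7 kg. Origin on the table under its middle; +x forward, +y left. Fixed rear wheels at x -60, y +-42 roll only along x; two swivel castors in front. Rolls at under 1 N; skids sideways at about 3 N
- caddy_bar (a point): middle of the caddy's push bar: round steel bar 12 thick, lying along the caddy's y, 76 clear between its end bends, its axis 108 above the table and 100 behind the caddy's origin; 40 clear below it; pinch it from above across its thickness. Axes as the caddy
- caddy_nose (a point): front face of the caddy's rubber nose pad (90 wide, 16 high), at x 90, y 0, 50 above the table in the caddy's frame; this touches the plate. Axes as the caddy
- left_wheel (a point): wheel centre of the front castor on the caddy's +y side; it hangs 14 behind a swivel pivot at x 55, y 42 of the caddy, so it lies at x 41, y 42 when trailing straight. Both castors count as trailing straight when the wheel is behind its pivot within about 20 degrees
- right_wheel (a point): the same for the castor on the -y side (pivot x 55, y -42)
- castor_left (a joint): swivel angle of the left castor, rad: 0 trails straight back, positive is counter-clockwise from above; turns freely all round. Starts far from straight. About 40 to 70 mm of straight forward pushing turns the castors straight
- castor_right (a joint): the same for the right castor
- dock: fixed docking bay: white housing 200 wide, 110 high, with two aluminium guide rails 55 high in front. Origin on the table on the bay's centre line, 52 in front of the housing's face; +x points into the bay (the way the caddy drives in). The rails' inner faces lie at y +-61 (6 free each side of the caddy) from x -100 inwards, flaring to about +-80 at the mouth, x -139. The plate starts at x 0 to 28
- plate: black contact plate across the end of the bay, 100 wide, z 30 to 74, with brass strips; origin on the table under the middle of its front face, axes as the bay. It slides along the bay's +x at about 5 N and stays where it is left. Its hard stop is 8 to 24 mm behind where it starts, differing each time: find it by feel. There the force climbs; hold over 10, under 20 N, for 0.2 s
- jar_center (a point): centre (half-way up) of a white jar, 40 across, 60 high, standing loose in the caddy's tray near its front wall
- airway_big: larger curved white airway tube lying on the table, about 80 long, bystander
- airway_small: smaller curved white airway tube, about 65 long, bystander
- tape_roll: roll of paper tape lying flat, 68 across, 24 high, bystander
- syringe: clear syringe lying on the table, about 145 long, 22 thick, bystander
- scope_handle: steel instrument handle lying on the table, 140 long, 28 thick, bystander
- gauze_box: small cardboard box 70 x 110 x 60 high, bystander
- soap_bottle: small white bottle, standing, 54 across, 100 high, bystander
Not all that is in view belongs to the job. Leave any blue look-alike of the caddy alone.

How it is judged:
By the outcome, as a careful person would: the job done as asked, in the order asked, and still so for the second after the job is handed in, with the robot touching nothing.
It also fails if it takes over 72 s, if anything falls off the work surface, if the arm or the gripper's body presses on something with over 40 N, if the wrist force passes 120 N, or if a joint passes its speed limit or range.

## Robot

A 6-joint arm with a two-finger parallel gripper is mounted at the origin on the work surface. World frame = base frame: x ahead of the robot, y to its left, z up, the work surface at z = 0. Lengths are in m, angles in rad, forces in N, time in s.
With the tool pointing down it reaches from about 0.25 to 0.725 m from the base axis. Payload 4 kg.
Tool frame: the origin (TCP) lies at the very end of the fingers, on their centre line; the grasp point (between the pads) lies behind it (ctrl.tcp_to_grasp is the z of the grasp point in the tool frame, in m); z points along the fingers, y is the direction in which the jaws open and shut (so a half turn about z gives the same grasp; the last joint's range is limited). The gripper opens to 85 mm and grips with 20 to 120 N. Pads are 22 mm wide; open, the fingers measure 114 mm over their backs; the gripper's body (76 mm by 85 mm) begins 54 mm behind the grasp point. The pads swing forward as they close: fully open they stand 13 mm farther back than shut.
Start: joints at [-1.152, 0.241, 0.005, 1.335, 0, 1.571], TCP at [0.203, -0.457, 0.209] pointing down, gripper open.
Joint ranges: [-2.72, 2.72], [-1.05, 1.87], [-1.09, 1.28], [-1.99, 2.15], [-1.42, 1.44], [-3.14, 3.14]. Speed limits (rad/s): [2.79, 2.79, 3.14, 3.14, 3.14, 3.14].

## Interface

Orientations are given as [roll, pitch, yaw] about the fixed x, y, z axes, in that order (R = Rz(yaw) Ry(pitch) Rx(roll)).
In Python, from workcell import ctrl, vision, hand_in, sensors gives the robot as it stands. Calls block until the motion is done:
- ctrl.move_to(position, orientation): joint-space move of the TCP to a pose.
- ctrl.servo_line(position, frame=None, feed=0.15, threshold=None): straight line of the TCP; frame=None keeps the orientation; feed is the mean speed in m/s. With threshold (N) it stops when the force on the tool has changed by that much, and returns True; else False.
- ctrl.set_joints(angles): joint-space move.
- ctrl.ungrasp() and ctrl.close(): open the fingers fully, or close them until they stop; the grip force is fixed at half the most.
- ctrl.wait(seconds).
- ctrl.ik(position, orientation): joint angles nearest the present ones, or None.
- vision.camera(name): name is "scene" or "top" or "wrist"; returns a dict with "img" (480x640x3 uint8, blue, green, red), "range_z" (480x640 float32, m along the optical axis (not along the pixel's ray), 0 where there is no reading), "fx", "fy", "cx", "cy" (pixels), "R" (3x3) and "t" (3): a world point X has camera coordinates R X + t; the wrist camera has in their place "hand_eye" (4x4, takes a point from camera to tool coordinates, whose origin is the TCP and whose axes are the flange's). Camera axes: x right, y down, z forward; pixel columns grow to the right and rows downward; lengths in m; the calibration is good to about 2 mm. A picture is of the moment at which its call begins: read the wrist's pose just before it.
A pose or a line that the arm cannot do raises ctrl.IKError and nothing moves.
- hand_in(): hands the job in, once; it reports no verdict.
Readings, each from a call of its own:
- sensors.get_t(): time.
- sensors.get_q(): joint angles.
- sensors.get_joint_vel(): joint speeds.
- sensors.get_effort(): joint torques, N m.
- sensors.get_ee_pos(): TCP position.
- sensors.get_tcp_rot(): TCP orientation.
- sensors.get_force(): force on the tool from outside, world axes, zero at the start.
- sensors.get_ft_torque(): the same for the moment, N m.
- sensors.get_grip_width(): opening from 0.0 (shut) to 1.0 (fully open).
Only numpy, scipy, OpenCV 4.12 (cv2) and the standard library are available. Lean on these libraries where they do the work, as an engineer would, in place of code of your own. Each camera call takes 0.05 s, during which the arm holds its last target.

## Working session

There is one attempt and no reset: what is moved stays moved. The work goes in short steps, each a Python script; the robot and the scene stay as the last script left them, time stands still between calls to the robot, and variables do not carry over. Pictures are saved under pics/ and viewed, and the job is handed in when it is done.

```bash
ls; mkdir -p pics; python3 - <<'E'
from workcell import ctrl, vision, sensors
import cv2, numpy as np, pickle
print(sensors.get_t(), sensors.get_q(), sensors.get_ee_pos(), sensors.get_tcp_rot(), ctrl.tcp_to_grasp)
for n in ["scene","top","wrist"]:
    c=vision.camera(n); pickle.dump(c,open(f"{n}0.pkl","wb")); cv2.imwrite(f"pics/{n}0.png",c["img"])
    print(n,{k:np.round(v,3).tolist() for k,v in c.items() if k not in("img","range_z")})
E
```

```text
pics
0.0 [-1.15200065e+00  2.41418147e-01  3.69306124e-03  1.33521103e+00
  1.37523829e-05  1.57082228e+00] [ 0.20305005 -0.45614919  0.20849855] [-3.13945287e+00 -1.36968093e-05  4.18769690e-01] -0.0187
scene {'fx': 435.255, 'fy': 435.255, 'cx': 313.331, 'cy': 233.794, 'R': [[0.004, 1.0, 0.0], [0.642, -0.002, -0.767], [-0.767, 0.003, -0.642]], 't': [-0.023, -0.227, 1.321]}
top {'fx': 552.426, 'fy': 552.426, 'cx': 318.84, 'cy': 238.92, 'R': [[-0.057, -0.998, -0.006], [-0.978, 0.057, -0.202], [0.202, -0.006, -0.979]], 't': [0.053, 0.479, 1.127]}
wrist {'fx': 368.236, 'fy': 368.236, 'cx': 321.867, 'cy': 242.98, 'hand_eye': [[0.001, -0.955, -0.298, 0.075], [1.0, 0.0, 0.001, 0.001], [-0.001, -0.298, 0.955, -0.165], [0.0, 0.0, 0.0, 1.0]]}
```

View pics/scene0.png

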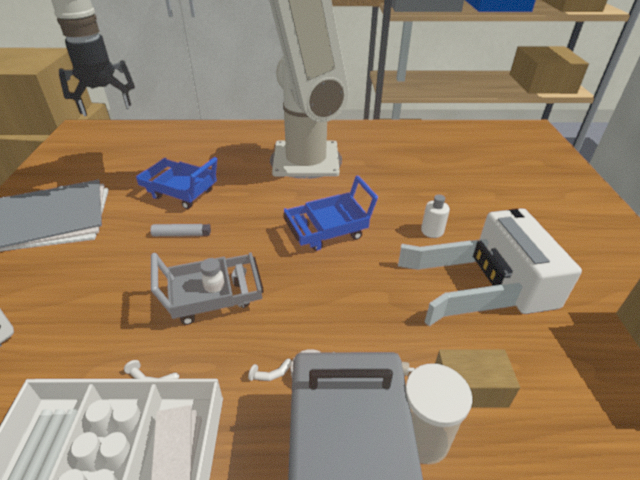

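View pics/top0.png

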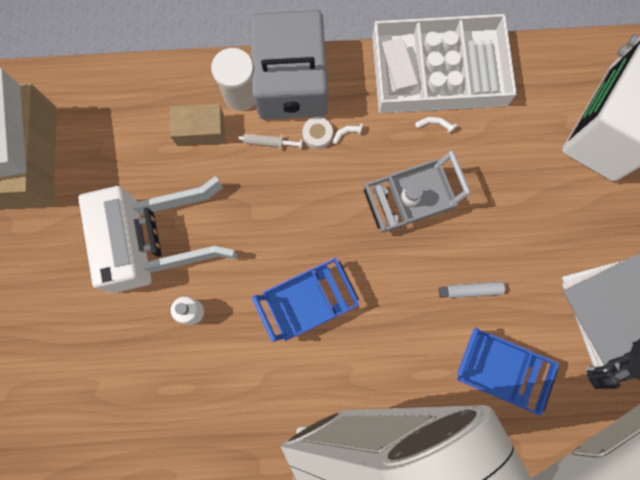

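View pics/wrist0.png

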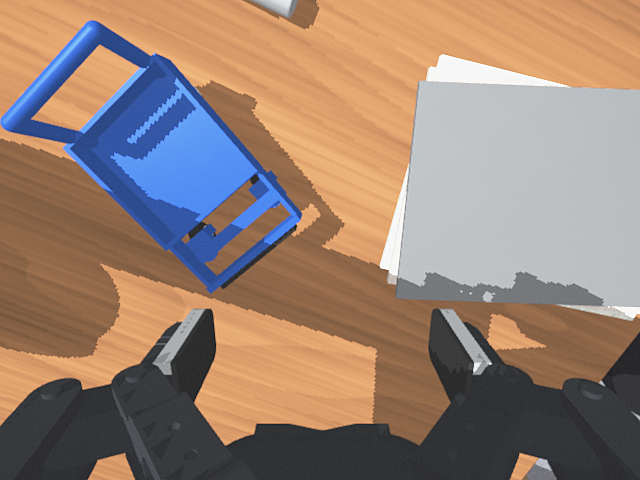

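Top view: three things are shaped like the caddy. They are the grey one at (415,193) and two blue look-alikes at (305,300) and (508,370). The grey one holds the jar at (412,196), its bar is at (455,178) and its nose at (375,210), so I choose it. The dock is at (120,240) and opens to the right. Next I'll check both in close crops.

```bash
cat > h.py <<'E'
import numpy as np, cv2, pickle
def load(n): return pickle.load(open(n,"rb"))
def world(c,u,v,z=None,d=None):
    """pixel -> world, at depth d or on plane z"""
    r=np.array([(u-c["cx"])/c["fx"],(v-c["cy"])/c["fy"],1.0])
    R,t=c["R"],c["t"]
    if d is not None: return R.T@(r*d-t)
    o=-R.T@t; w=R.T@r
    return o+w*(z-o[2])/w[2]
def cloud(c):
    v,u=np.mgrid[:480,:640]; d=c["range_z"]
    P=np.stack([(u-c["cx"])/c["fx"]*d,(v-c["cy"])/c["fy"]*d,d],-1)
    W=(P-c["t"])@c["R"]; W[d<=0]=np.nan
    return W
def proj(c,X):
    p=c["R"]@np.asarray(X)+c["t"]; return np.array([p[0]/p[2]*c["fx"]+c["cx"],p[1]/p[2]*c["fy"]+c["cy"]])
E
python3 - <<'E'
from h import *
c=load("top0.pkl"); W=cloud(c)
im=c["img"]
a=cv2.resize(im[140:240,350:480],None,fx=5,fy=5,interpolation=cv2.INTER_CUBIC); cv2.imwrite("pics/cad.png",a)
a=cv2.resize(im[170:300,70:250],None,fx=4,fy=4,interpolation=cv2.INTER_CUBIC); cv2.imwrite("pics/dock.png",a)
for n,(u,v) in dict(table=(300,400),jar=(412,193),bar=(457,178),hous=(118,235),railL=(180,198),railR=(190,259)).items():
    print(n,np.round(W[v,u],3))
E
```

```text
table [0.15  0.084 0.001]
jar [ 0.557 -0.172  0.099]
bar [ 0.615 -0.296 -0.002]
hous [0.498 0.428 0.119]
railL [0.59  0.321 0.046]
railR [0.457 0.304 0.033]
```

View pics/cad.png

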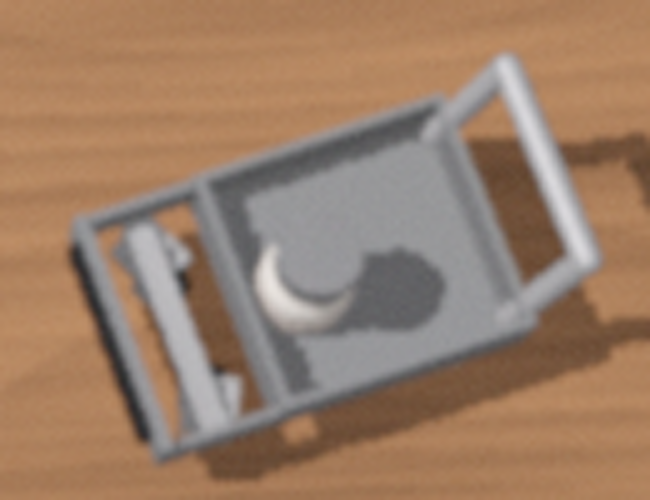

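View pics/dock.png

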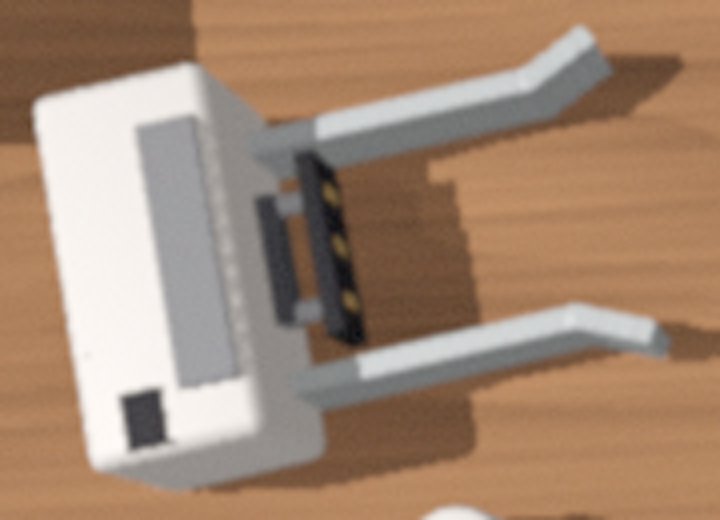

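```bash
python3 - <<'E'
from h import *
c=load("top0.pkl"); im=c["img"]
a=cv2.resize(im[172:217,130:230],None,fx=8,fy=8,interpolation=cv2.INTER_CUBIC); 
b=cv2.resize(im[240:275,140:240],None,fx=8,fy=8,interpolation=cv2.INTER_CUBIC)
a=a[:300]
cv2.imwrite("pics/rails.png",np.vstack([a,b]))
W=cloud(c)
def band(m): 
    P=W[m]; return P
v,u=np.mgrid[:480,:640]
for nm,lo,hi,box in [("rails",.050,.060,(140,240,175,275)),("plate",.066,.08,(140,165,200,260)),("housing",.104,.116,(75,160,180,300)),("cadrim",.058,.068,(355,470,145,240)),("bar",.10,.12,(430,480,140,215))]:
    m=(W[...,2]>lo)&(W[...,2]<hi)&(u>box[0])&(u<box[1])&(v>box[2])&(v<box[3])
    P=W[m]; 
    r=cv2.minAreaRect((P[:,:2]*1000).astype(np.float32)) if len(P) else None
    print(nm,len(P),r)
E
```

```text
rails 1202 ((530.496337890625, 316.6070861816406), (178.39710998535156, 194.2415008544922), 9.254727363586426)
plate 277 ((515.6474609375, 387.6212463378906), (100.82303619384766, 29.40041732788086), 9.811948776245117)
housing 3850 ((502.50897216796875, 455.4172668457031), (198.82589721679688, 90.76221466064453), 10.224493026733398)
cadrim 785 ((566.4700317382812, -173.0825958251953), (111.37753295898438, 177.9447021484375), 15.705652236938477)
bar 302 ((593.0264282226562, -270.2394714355469), (98.62660217285156, 16.52771759033203), 16.05744743347168)
```

View pics/rails.png

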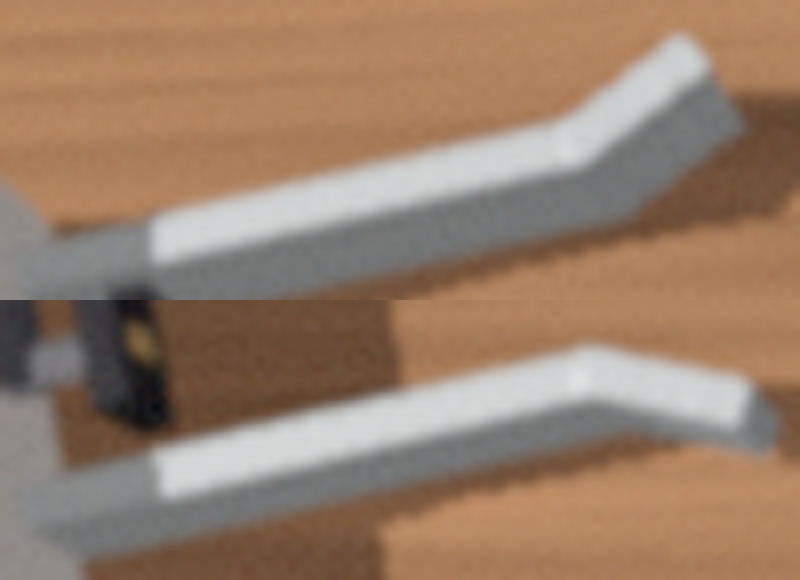

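The grey caddy's crop shows its jar, bar and castors. The dock crop shows the plate front at about (152,232), and the upper rail's inner top edge running (148.8,204.9)→(201.9,192.9). Now I'll compute the poses and cross-check them in the scene view.

```bash
python3 - <<'E'
from h import *
c=load("top0.pkl")
D=lambda P:np.round(P*1000,1)
up=[world(c,148.75,204.9,.055),world(c,201.9,192.9,.055)]
lo=[world(c,159.4,259.4,.055),world(c,211.9,245.6,.055)]
for a in (up,lo): print(D(a[0]),D(a[1]),np.degrees(np.arctan2(*(a[1]-a[0])[1::-1]))+180)
tips=[world(c,130+705/8,172+75/8,.055),world(c,140+745/8,240+80/8,.055)]; print("tips",D(tips[0]),D(tips[1]))
# caddy corners rim (crop /5): front-left-up, rear.. at z=.062/.064
for n,(u,v,z) in dict(FR=(78,222,.062),FL=(163,455,.062),RR=(440,97,.064),RL=(533,322,.064),barR=(507,65,.108),barL=(587,252,.108),jar=(320,265,.095)).items():
    print(n,D(world(c,350+u/5,140+v/5,z)))
# clouds from both cams
for n in("top0","scene0"):
    c=load(n+".pkl");W=cloud(c);x,y,z=W[...,0],W[...,1],W[...,2]
    sel=dict(plate=(z>.071)&(z<.077)&(x>.44)&(x<.59)&(y>.34)&(y<.41),
      rails=(z>.052)&(z<.058)&(x>.4)&(x<.65)&(y>.2)&(y<.37),
      bar=(z>.111)&(z<.118)&(x>.52)&(x<.66)&(y>-.32)&(y<-.23),
      rim=(z>.058)&(z<.068)&(x>.45)&(x<.67)&(y>-.26)&(y<-.05))
    for k,m in sel.items():
        P=W[m]
        if len(P)>5:
            r=cv2.minAreaRect((P[:,:2]*1000).astype(np.float32)); print(n,k,len(P),np.round(P.mean(0)*1000,1),[np.round(q,1) for q in r])
        if k=="rails":
            th=np.radians(100); d=np.array([np.cos(th),np.sin(th)]); l=np.array([-d[1],d[0]])
            lat=P[:,:2]@l; 
            for s in(lat<lat.mean()),(lat>lat.mean()):
                Q=P[s]; Q=Q[Q[:,1]>.29-.0]
                if len(Q)>5: 
                    p=np.polyfit(Q[:,1],Q[:,0],1); print("  rail",len(Q),"yaw",90-np.degrees(np.arctan(p[0])),"x at y=.32:",np.polyval(p,.32)*1000)
E
```

```text
[575.8 386.3  55. ] [596.  271.7  55. ] 99.9769990245589
[455.6 363.2  55. ] [478.8 252.2  55. ] 101.81934635267346
tips [619.9 236.2  55. ] [466.8 207.5  55. ]
FR [592.3 -81.5  62. ]
FL [ 488.  -109.7   62. ]
RR [ 638.7 -241.7   64. ]
RL [ 536.2 -271.    64. ]
barR [ 635.8 -260.3  108. ]
barL [ 553.2 -284.6  108. ]
jar [ 557.7 -177.2   95. ]
top0 plate 229 [513.4 381.7  74.1] [array([503.6, 391.7]), array([121.6,  39.6]), np.float64(10.3)]
top0 rails 681 [521.2 295.1  55.2] [array([539.7, 296.1]), array([176., 163.]), np.float64(5.0)]
  rail 164 yaw 99.88149296113208 x at y=.32: 595.8281895450685
  rail 195 yaw 96.82605569514536 x at y=.32: 459.91830071999266
top0 bar 218 [ 593.6 -269.8  113.8] [array([ 593.7, -270.1]), array([97.3, 12.1]), np.float64(15.8)]
top0 rim 736 [ 564.8 -160.7   62.8] [array([ 566.5, -173. ]), array([111.4, 177.8]), np.float64(15.7)]
scene0 plate 254 [509.6 383.   74.2] [array([504.6, 391.8]), array([117.4,  40.7]), np.float64(9.5)]
scene0 rails 819 [535.1 297.2  55.4] [array([537.3, 296. ]), array([176.5, 162.5]), np.float64(4.7)]
  rail 252 yaw 100.36831106511413 x at y=.32: 594.3453981882234
  rail 196 yaw 91.20710325587608 x at y=.32: 458.97493565028947
scene0 bar 235 [ 595.2 -269.2  114.2] [array([ 592.7, -269.9]), array([96.4, 10.7]), np.float64(15.9)]
scene0 rim 954 [ 575.1 -169.    62.6] [array([ 563.4, -175. ]), array([116.2, 180.4]), np.float64(14.7)]
```

Findings:

| Item | Top view | Scene view / check |
|---|---|---|
| Bar middle | (593.6, -269.8) mm | (595.2, -269.2) mm |
| Bar height | about 114 mm at its top | matches 108 + 6 |
| Caddy yaw | about 106° | |
| Rail inner gap | 121 mm | should be 122 |
| Bay yaw | about 100.2° | |

Bay centre line passes through (526, 320).

I'll move above the bar and check before gripping.

```bash
python3 - <<'E'
from workcell import ctrl, vision, sensors
from h import *
psi=np.radians(16)
bar=np.array([.5933,-.270])
ctrl.move_to([bar[0],bar[1],.20],[np.pi,0,psi])
p=sensors.get_ee_pos();r=sensors.get_tcp_rot()
c=vision.camera("wrist"); cv2.imwrite("pics/w1.png",c["img"])
from scipy.spatial.transform import Rotation as Ro
R=Ro.from_euler("xyz",r).as_matrix()
T=np.eye(4);T[:3,:3]=R;T[:3,3]=p
M=np.linalg.inv(T@c["hand_eye"]); c["R"]=M[:3,:3];c["t"]=M[:3,3]; pickle.dump(c,open("w1.pkl","wb"))
print(sensors.get_t(),p,r,sensors.get_force())
W=cloud(c);z=W[...,2];x=W[...,0];y=W[...,1]
m=(z>.110)&(z<.119)&(abs(x-.593)<.07)&(abs(y+.27)<.05)
P=W[m];print(len(P),[np.round(q,1) for q in cv2.minAreaRect((P[:,:2]*1000).astype(np.float32))] if len(P) else 0)
print("bar px",proj(c,[.5933,-.27,.108]))
E
```

```text
1.7917 [ 0.59255172 -0.2710621   0.20018816] [3.14125410e+00 3.19184189e-04 2.77716331e-01] [-0.19623697  0.16812789  0.19039665]
1941 [array([ 591.2, -271.6]), array([97.6, 11.3]), np.float64(16.2)]
bar px [318.84965372 235.30420014]
```

View pics/w1.png

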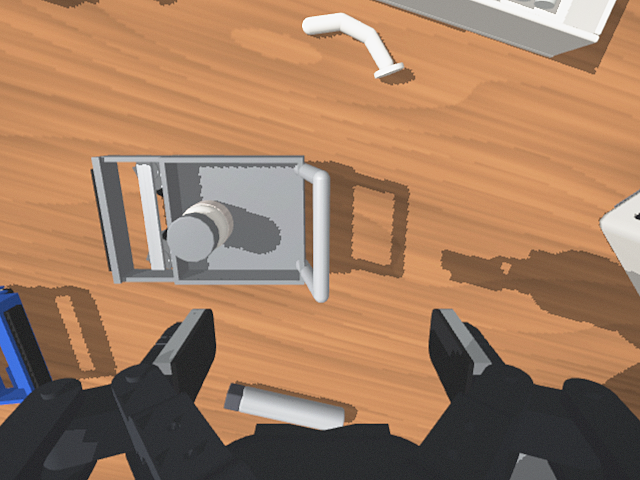

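The wrist view shows the bar at (321,236), midway between the fingers, with the jar standing at (200,230). The measured bar middle agrees within 2 mm, so I'll descend and grip.

```bash
python3 - <<'E'
from workcell import ctrl, vision, sensors
from h import *
psi=np.radians(16)
hit=ctrl.servo_line([.5923,-.2705,.0893],[np.pi,0,psi],feed=.08,threshold=6)
print(hit,sensors.get_ee_pos(),sensors.get_force())
ctrl.close()
print(sensors.get_t(),sensors.get_ee_pos(),np.degrees(sensors.get_tcp_rot()),sensors.get_force(),sensors.get_ft_torque(),sensors.get_grip_width()*85)
c=vision.camera("top"); pickle.dump(c,open("top1.pkl","wb"))
cv2.imwrite("pics/t1.png",cv2.resize(c["img"][130:250,330:490],None,fx=4,fy=4,interpolation=cv2.INTER_CUBIC))
E
```

```text
False [ 0.59278661 -0.27071454  0.09005556] [-0.6208264  -0.18834987  0.47609966]
4.0917 [ 0.59375673 -0.27108703  0.09162164] [179.84323019  -0.19220515  16.00575089] [-1.02695161 -0.18751784  6.58422324] [ 0.08117909  0.06594977 -0.04120476] 0.3359737329652343
```

View pics/t1.png

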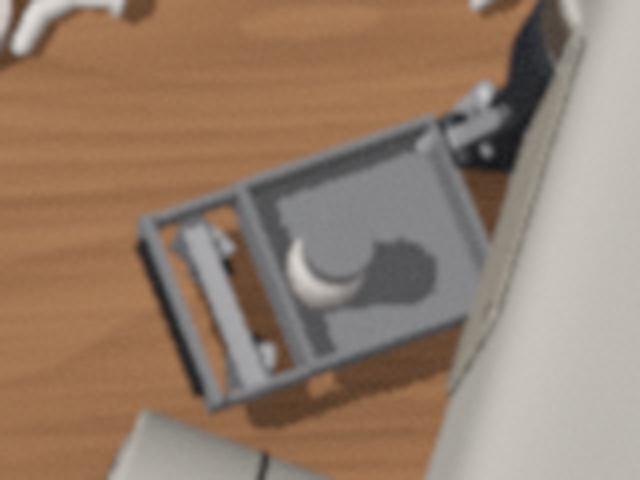

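```bash
python3 - <<'E'
from workcell import ctrl, vision, sensors
from h import *
print(sensors.get_grip_width(),sensors.get_force())
c=vision.camera("wrist"); cv2.imwrite("pics/w2.png",c["img"])
c=vision.camera("scene"); cv2.imwrite("pics/s2.png",cv2.resize(c["img"][180:340,80:300],None,fx=3.5,fy=3.5,interpolation=cv2.INTER_CUBIC))
E
```

```text
0.0018229488361207837 [0.96751208 0.72900185 6.76320407]
```

View pics/w2.png

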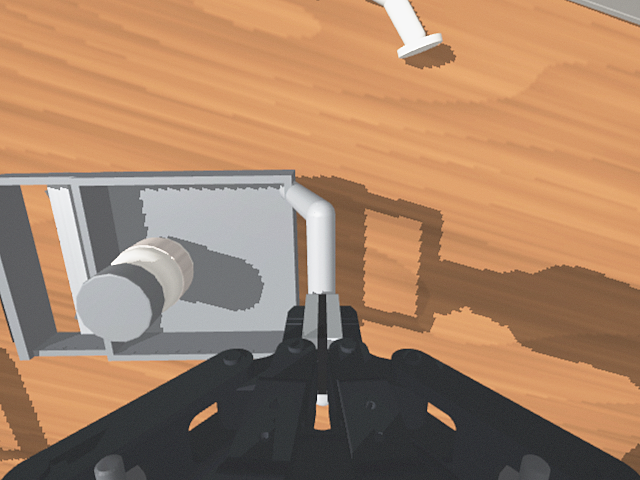

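View pics/s2.png

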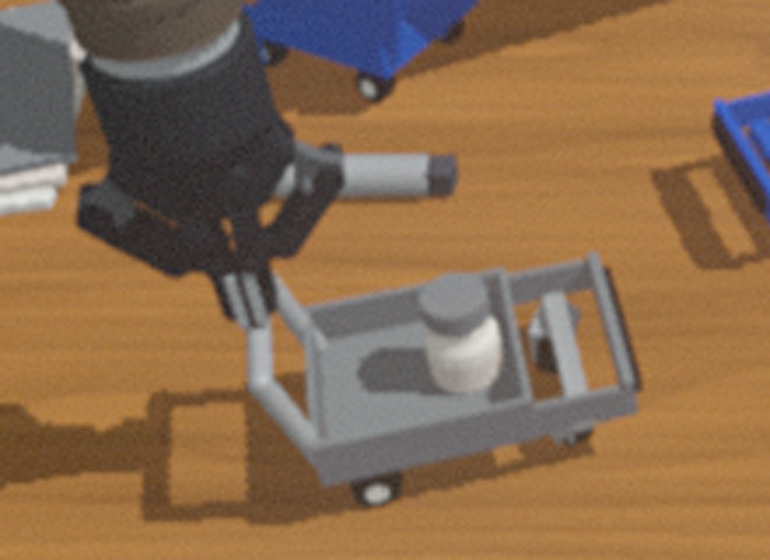

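The fingers read fully shut and there is 6.7 N upward on the tool, so the bar is not between the pads. I'll measure the fingertips in the wrist depth.

```bash
python3 - <<'E'
from workcell import ctrl, vision, sensors
from h import *
p=sensors.get_ee_pos();r=sensors.get_tcp_rot();c=vision.camera("wrist")
v,u=np.mgrid[:480,:640]; d=c["range_z"]
P=np.stack([(u-c["cx"])/c["fx"]*d,(v-c["cy"])/c["fy"]*d,d],-1)
H=c["hand_eye"];T=P@H[:3,:3].T+H[:3,3]
for vv in (270,285,290,295,300,305,310,320,330,340): print(vv,[tuple(np.round(T[vv,uu]*1000).astype(int)) for uu in (308,313,318,322,326,331,336)])
print(p)
cv2.imwrite("pics/w3.png",cv2.resize(c["img"][230:430,240:400],None,fx=3,fy=3,interpolation=cv2.INTER_CUBIC))
c=load("w1.pkl");d=c["range_z"]
P=np.stack([(u-c["cx"])/c["fx"]*d,(v-c["cy"])/c["fy"]*d,d],-1);T=P@H[:3,:3].T+H[:3,3]
print("open:");
for vv,uu in((315,205),(312,212),(345,210),(318,445),(345,440),(313,437)): print(vv,uu,np.round(T[vv,uu]*1000))
E
```

```text
270 [(np.int64(17), np.int64(-5), np.int64(-17)), (np.int64(18), np.int64(-3), np.int64(-20)), (np.int64(19), np.int64(0), np.int64(-21)), (np.int64(19), np.int64(1), np.int64(-22)), (np.int64(19), np.int64(3), np.int64(-22)), (np.int64(18), np.int64(5), np.int64(-20)), (np.int64(-26), np.int64(12), np.int64(92))]
285 [(np.int64(11), np.int64(-5), np.int64(-19)), (np.int64(12), np.int64(-3), np.int64(-20)), (np.int64(12), np.int64(0), np.int64(-22)), (np.int64(12), np.int64(1), np.int64(-22)), (np.int64(13), np.int64(3), np.int64(-23)), (np.int64(11), np.int64(5), np.int64(-20)), (np.int64(-38), np.int64(12), np.int64(91))]
290 [(np.int64(8), np.int64(-5), np.int64(-18)), (np.int64(10), np.int64(-3), np.int64(-21)), (np.int64(10), np.int64(0), np.int64(-21)), (np.int64(10), np.int64(1), np.int64(-22)), (np.int64(10), np.int64(3), np.int64(-22)), (np.int64(9), np.int64(5), np.int64(-20)), (np.int64(-43), np.int64(12), np.int64(93))]
295 [(np.int64(11), np.int64(-4), np.int64(-28)), (np.int64(10), np.int64(-2), np.int64(-28)), (np.int64(10), np.int64(0), np.int64(-27)), (np.int64(10), 
[... 1540 characters left out ...]
0), np.int64(-55)), (np.int64(11), np.int64(1), np.int64(-55)), (np.int64(10), np.int64(3), np.int64(-54)), (np.int64(11), np.int64(4), np.int64(-55)), (np.int64(11), np.int64(6), np.int64(-56))]
340 [(np.int64(11), np.int64(-3), np.int64(-62)), (np.int64(9), np.int64(-2), np.int64(-59)), (np.int64(10), np.int64(0), np.int64(-60)), (np.int64(9), np.int64(1), np.int64(-60)), (np.int64(9), np.int64(3), np.int64(-58)), (np.int64(8), np.int64(4), np.int64(-58)), (np.int64(11), np.int64(6), np.int64(-61))]
[ 0.59375791 -0.27108146  0.09164255]
open:
315 205 [ 10. -42. -44.]
312 212 [  7. -42. -36.]
345 210 [ -4. -42. -41.]
318 445 [ 10.  45. -47.]
345 440 [  1.  44. -49.]
313 437 [  9.  44. -41.]
```

View pics/w3.png

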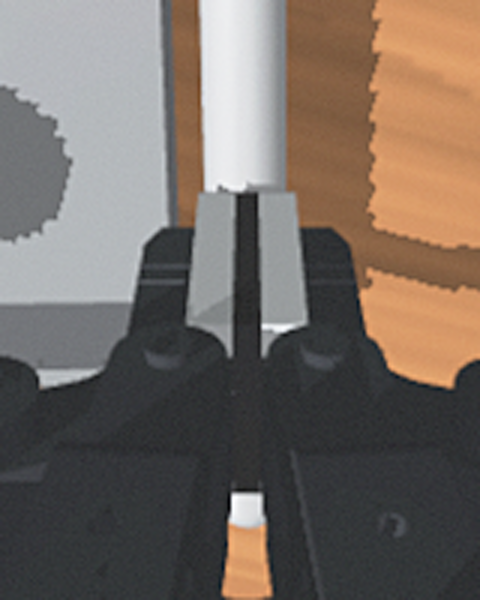

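Measured in the tool frame, the shut fingertips end at z ≈ -22 mm, not at the stated TCP, and they are resting on top of the bar (z 114). I'll lift, open, go 24 mm deeper and check that the grip holds.

```bash
python3 - <<'E'
from workcell import ctrl, vision, sensors
from h import *
psi=np.radians(16)
ctrl.servo_line([.5926,-.2707,.104],[np.pi,0,psi],feed=.05)
ctrl.ungrasp()
hit=ctrl.servo_line([.5926,-.2707,.066],[np.pi,0,psi],feed=.05,threshold=5)
print(hit,sensors.get_ee_pos(),sensors.get_force())
ctrl.close()
print(sensors.get_t(),sensors.get_ee_pos(),np.degrees(sensors.get_tcp_rot()),sensors.get_force(),sensors.get_ft_torque(),sensors.get_grip_width())
c=vision.camera("wrist"); cv2.imwrite("pics/w4.png",c["img"])
c=vision.camera("scene"); cv2.imwrite("pics/s4.png",cv2.resize(c["img"][180:340,80:300],None,fx=3.5,fy=3.5,interpolation=cv2.INTER_CUBIC))
E
```

```text
False [ 0.59286877 -0.27080554  0.0663092 ] [-1.1402545   0.79826827 -0.53632841]
7.1083 [ 0.59254846 -0.27081139  0.06617423] [1.79983196e+02 6.14367024e-03 1.60042061e+01] [-0.18280317 -0.09253546  1.46531217] [-0.04986887  0.10504321  0.0338579 ] 0.12022275746654415
```

View pics/w4.png

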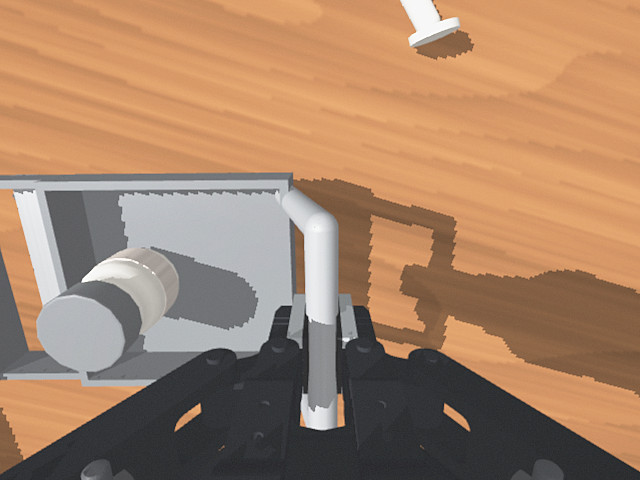

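View pics/s4.png

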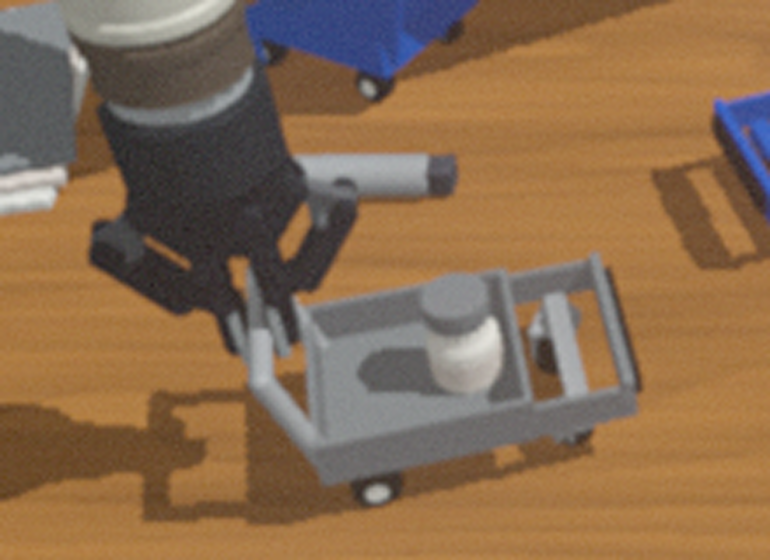

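The bar now sits between the pads (width 0.12, forces small). Next is a straight 70 mm push to turn the castors.

```bash
python3 - <<'E'
from workcell import ctrl, vision, sensors
from h import *
psi=np.radians(16); h=np.array([-np.sin(psi),np.cos(psi)])
p=np.array([.5925,-.2708])
for s in (.035,.07):
    q=p+h*s; ctrl.servo_line([q[0],q[1],.0662],[np.pi,0,psi],feed=.035)
    print(sensors.get_t(),sensors.get_ee_pos(),sensors.get_force(),sensors.get_grip_width())
for n in("top","scene"):
    c=vision.camera(n); pickle.dump(c,open(n+"2.pkl","wb")); cv2.imwrite(f"pics/{n}2.png",c["img"])
c=load("top2.pkl"); cv2.imwrite("pics/t2c.png",cv2.resize(c["img"][140:250,310:450],None,fx=5,fy=5,interpolation=cv2.INTER_CUBIC))
E
```

```text
8.3583 [ 0.58263032 -0.23681246  0.06608926] [-1.50864147 -0.30074903  2.17548182] 0.11875960453838601
9.5083 [ 0.57295379 -0.20317948  0.066084  ] [-3.60660434 -0.21065304  2.15555566] 0.11858917696989334
```

View pics/t2c.png

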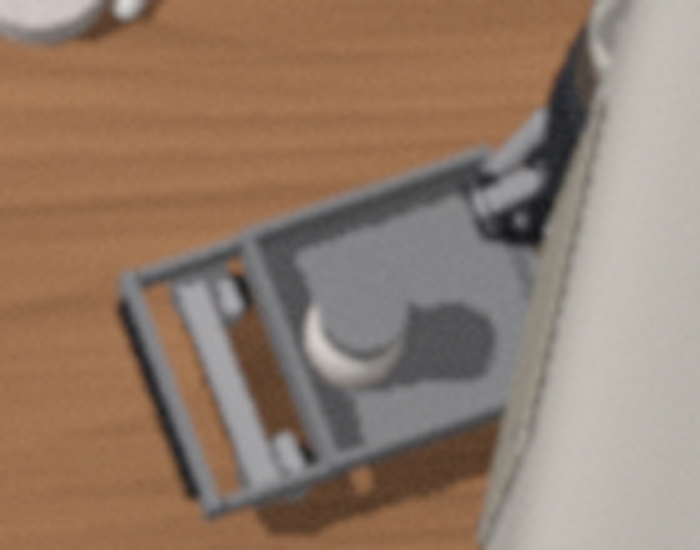

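View pics/scene2.png

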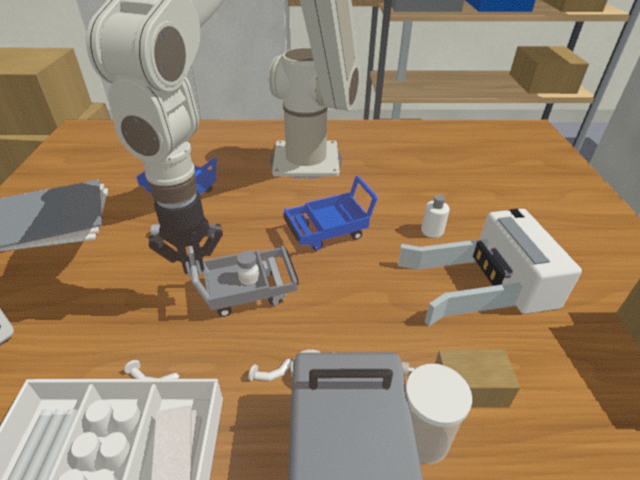

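The castor forks at crop (230,295) and (288,450) now lie behind their pivots. I'll check them and the caddy's heading by numbers, then the clearance to the blue caddy and the other things along the way.

```bash
python3 - <<'E'
from h import *
D=lambda P:np.round(P*1000,1)
c=load("top2.pkl")
# left and right long rim outer edges, front edge in crop coords /5 + (310,140)
pts=dict(FR=(122,275),FL=(210,515),Redge=(485,148),Ledge=(500,413))
for k,(u,v) in pts.items(): print(k,D(world(c,310+u/5,140+v/5,.062)))
for n in("top2","scene2"):
    c=load(n+".pkl");W=cloud(c);x,y,z=W[...,0],W[...,1],W[...,2]
    m=(z>.058)&(z<.068)&(x>.45)&(x<.65)&(y>-.2)&(y<.03); P=W[m]
    r=cv2.minAreaRect((P[:,:2]*1000).astype(np.float32)); print(n,[np.round(q,1) for q in r])
c=load("top2.pkl");W=cloud(c);im=c["img"].astype(int)
psi=np.radians(16);h=np.array([-np.sin(psi),np.cos(psi)]);l=np.array([-h[1],h[0]])
o=np.array([.573,-.2032])+.1*h; print("origin",o)
# castor pixels: things with 0.01<z<0.05 under the open frame
q=(W[...,:2]-o); cx=q@h; cy=q@l
m=(cx>.0)&(cx<.082)&(abs(cy)<.052)&(W[...,2]>.008)&(W[...,2]<.05)
for s in(1,-1):
    mm=m&(cy*s>.015); print("castor side",s,mm.sum(),"z",np.median(W[mm][:,2]),"cx",np.percentile(cx[mm],[5,50,95])*1000,"cy",np.percentile(cy[mm],[5,50,95])*1000)
for s,p in((1,[.041,.042]),(-1,[.041,-.042])):
    X=o+h*p[0]+l*p[1]; print("expected wheel px crop",(proj(c,[X[0],X[1],.028])-[310,140])*5)
    X=o+h*.055+l*p[1]; print("  pivot px crop",(proj(c,[X[0],X[1],.045])-[310,140])*5)
# obstacles relative to bay axis
blue=(im[...,0]>im[...,2]+60)&(W[...,2]>.01)
th=np.radians(100.2);d=np.array([np.cos(th),np.sin(th)]);n=np.array([-d[1],d[0]])
C=np.array([.526,.320]); a=-.042
O=C-d*a*0+d*.041; print("dock origin",O)
B=(W[blue][:,:2]-O); X=B@d;Y=B@n
for lo in np.arange(-.7,0,.05):
    s=(X>lo)&(X<lo+.05); 
    if s.sum()>5: print("blue x",round(lo,2),"min y",Y[s].min())
B=W[...,:2]-O;X=B@d;Y=B@n
oth=(W[...,2]>.008)&(Y<0)&(Y>-.25)&(X<-.15)&(X>-.5)
for lo in np.arange(-.5,-.15,.05):
    s=oth&(X>lo)&(X<lo+.05)&(Y<-.07); 
    if s.sum()>5: print("other x",round(lo,2),"max y",Y[s].max())
B=o-O; print("caddy origin in dock",B@d,B@n)
E
python3 - <<'E'
from h import *
c=load("scene2.pkl"); cv2.imwrite("pics/s2c.png",cv2.resize(c["img"][235:325,180:305],None,fx=6,fy=6,interpolation=cv2.INTER_CUBIC))
E
```

```text
FR [572.6 -13.1  62. ]
FL [465.9 -43.5  62. ]
Redge [ 620.3 -173.1   62. ]
Ledge [ 502.8 -169.    62. ]
top2 [array([ 546.7, -107. ]), array([111.6, 179.7]), np.float64(16.3)]
scene2 [array([ 544.1, -109.4]), array([113.7, 182.8]), np.float64(16.4)]
origin [ 0.54543626 -0.10707383]
castor side 1 294 z 0.038243031520793634 cx [ 2.37666319 29.03736807 59.88576318] cy [17.40564059 33.52189157 44.74087642]
castor side -1 376 z 0.03816999071768434 cx [ 2.86356965 33.64968299 60.89443115] cy [-51.272698   -36.87032671 -18.53380961]
expected wheel px crop [283.51345276 462.88181978]
  pivot px crop [255.9490717  464.98756658]
expected wheel px crop [217.45259121 286.95120086]
  pivot px crop [189.29517119 286.45891687]
dock origin [0.51873953 0.36035202]
blue x -0.7 min y 0.4302319606757334
blue x -0.65 min y 0.5077330995447824
blue x -0.35 min y 0.15220734471185837
blue x -0.3 min y 0.15576928291193445
blue x -0.25 min y 0.16688573513169053
blue x -0.2 min y 0.17793591759765084
other x -0.5 max y -0.07540535164479183
other x -0.45 max y -0.07979665566648401
other x -0.4 max y -0.11865109058765565
other x -0.35 max y -0.12717844300174336
other x -0.3 max y -0.10833420212253606
other x -0.25 max y -0.09258111094787796
other x -0.2 max y -0.08748087759343873
caddy origin in dock -0.464766054001649 0.05649917227894623
```

View pics/s2c.png

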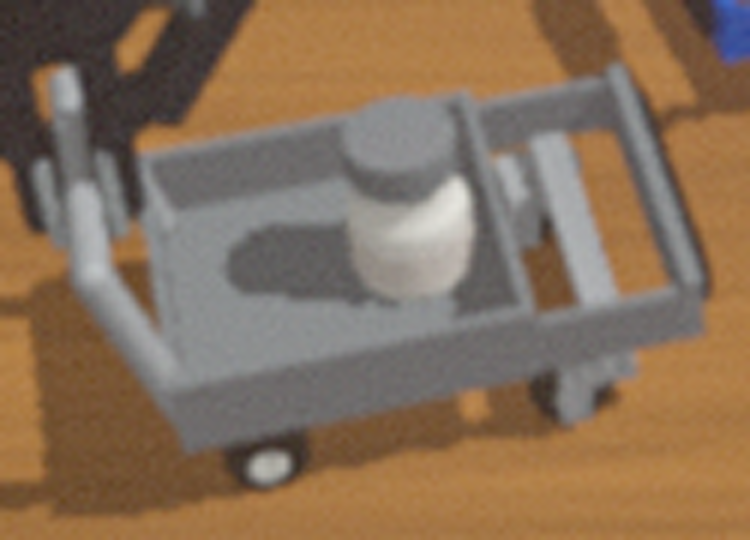

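The nose, rim and castors agree with the expected positions to within a few mm, and the caddy's own heading is about 106.3°. I'll plan the curve for the rear axle and check the swept footprint against the bay and the bystanders.

```bash
cat > plan.py <<'E'
import numpy as np
th=np.radians(100.2); d=np.array([np.cos(th),np.sin(th)]); n=np.array([-d[1],d[0]])
O=np.array([.51874,.36035])
def todock(p): p=np.asarray(p)-O; return np.array([p@d,p@n])
def toworld(q): return O+d*q[0]+n*q[1]
HO=106.3-16.0   # caddy heading = tool psi + HO (deg)
def path(bar,head,xend=-.262,yend=0.):
    """rear-axle quintic in dock frame from bar pose; returns list of (axle,heading(dock))"""
    h=head-th
    b=todock(bar); a=b+.04*np.array([np.cos(h),np.sin(h)])
    L=xend-a[0]; s=np.tan(h)
    # y(u): y0,s,0 -> yend,0,0
    A=np.array([[1,1,1],[3,4,5],[6,12,20]]); r=np.array([yend-a[1]-s*L,-s*L,0])
    c3=np.linalg.solve(A,r); co=np.array([a[1],s*L,0,*c3])
    u=np.linspace(0,1,200); P=np.polynomial.polynomial
    y=P.polyval(u,co); yp=P.polyval(u,P.polyder(co))/L; ypp=P.polyval(u,P.polyder(co,2))/L**2
    return a[0]+u*L,y,np.arctan(yp),ypp/(1+yp**2)**1.5
E
python3 - <<'E'
from h import *; from plan import *
bar=np.array([.57295,-.20318]); head=np.radians(106.3)
bar=bar+.02*np.array([np.cos(head),np.sin(head)])
x,y,h,k=path(bar,head); print("R min",1/abs(k).max(),"head range",np.degrees([h.min(),h.max()]))
c=load("top0.pkl");W=cloud(c);B=W[...,:2]-O;X=B@d;Y=B@n
cad=(X<-.4)&(abs(Y-.05)<.12)
obs=(W[...,2]>.008)&(W[...,2]<.2)&(X>-.6)&(X<-.02)&(abs(Y)<.25)&~cad
Q=np.c_[X[obs],Y[obs]]
best=9
F=np.array([(px,py) for px in np.linspace(-.085,.088,12) for py in(-.055,.055)]+[(.09,t) for t in np.linspace(-.045,.045,7)])
for i in range(0,200,8):
    R=np.array([[np.cos(h[i]),-np.sin(h[i])],[np.sin(h[i]),np.cos(h[i])]])
    o=np.array([x[i],y[i]])+R@[.06,0]
    G=o+F@R.T
    D=np.linalg.norm(G[:,None]-Q[None],axis=2); j=np.unravel_index(D.argmin(),D.shape)
    print(i,np.round(o*1000),round(np.degrees(h[i]),1),"clear",round(D.min()*1000),np.round(Q[j[1]]*1000))
E
```

```text
R min 0.14849206278669097 head range [-24.54021812   6.1       ]
0 [-445.   59.] 6.1 clear 3 [-351.   36.]
8 [-435.   59.] 5.4 clear 9 [-351.   36.]
16 [-425.   58.] 3.5 clear 18 [-351.   36.]
24 [-415.   56.] 0.6 clear 22 [-304.   83.]
32 [-406.   52.] -2.8 clear 12 [-304.   83.]
40 [-396.   47.] -6.5 clear 2 [-304.   83.]
48 [-387.   42.] -10.3 clear 3 [-304.   83.]
56 [-378.   36.] -13.8 clear 9 [-271.   66.]
64 [-369.   30.] -17.0 clear 9 [-271.   66.]
72 [-360.   24.] -19.7 clear 5 [-266.   27.]
80 [-351.   18.] -21.9 clear 15 [-266.   27.]
88 [-342.   13.] -23.4 clear 14 [-266.   27.]
96 [-333.    8.] -24.3 clear 11 [-266.   27.]
104 [-323.    3.] -24.5 clear 9 [-266.   27.]
112 [-313.   -1.] -24.2 clear 11 [-266.   27.]
120 [-303.   -4.] -23.2 clear 12 [-266.   27.]
128 [-293.   -7.] -21.7 clear 4 [-216.  -68.]
136 [-282.   -9.] -19.6 clear 4 [-214.  -78.]
144 [-272.   -9.] -17.0 clear 6 [-216.  -78.]
152 [-261.   -9.] -14.0 clear 4 [-216.  -78.]
160 [-251.   -8.] -10.8 clear 5 [-216.  -68.]
168 [-240.   -6.] -7.6 clear 6 [-152.  -24.]
176 [-230.   -4.] -4.6 clear 10 [-216.  -68.]
184 [-220.   -2.] -2.2 clear 6 [-127.  -25.]
192 [-211.   -1.] -0.5 clear 9 [-127.  -25.]
```

```bash
python3 - <<'E'
from h import *; from plan import *
bar=np.array([.57295,-.20318]); head=np.radians(106.3)
bar=bar+.02*np.array([np.cos(head),np.sin(head)])
x,y,h,k=path(bar,head)
c=load("top0.pkl");c["range_z"]=cv2.medianBlur(c["range_z"],5);W=cloud(c);B=W[...,:2]-O;X=B@d;Y=B@n
cad=(X<-.4)&(abs(Y-.05)<.12)
obs=(W[...,2]>.009)&(W[...,2]<.2)&(X>-.6)&(X<-.02)&(abs(Y)<.25)&~cad
obs=cv2.morphologyEx(obs.astype(np.uint8),cv2.MORPH_OPEN,np.ones((3,3)))>0
Q=np.c_[X[obs],Y[obs]]
F=np.array([(px,py) for px in np.linspace(-.085,.088,12) for py in(-.055,.055)]+[(.09,t) for t in np.linspace(-.045,.045,7)])
for i in range(0,200,16):
    R=np.array([[np.cos(h[i]),-np.sin(h[i])],[np.sin(h[i]),np.cos(h[i])]])
    o=np.array([x[i],y[i]])+R@[.06,0]
    D=np.linalg.norm((o+F@R.T)[:,None]-Q[None],axis=2); j=np.unravel_index(D.argmin(),D.shape)
    print(i,np.round(o*1000),round(np.degrees(h[i]),1),"clear",round(D.min()*1000),np.round(Q[j[1]]*1000))
E
```

```text
0 [-445.   59.] 6.1 clear 28 [-346.  146.]
16 [-425.   58.] 3.5 clear 26 [-340.  144.]
32 [-406.   52.] -2.8 clear 40 [-340.  144.]
48 [-387.   42.] -10.3 clear 54 [-340.  144.]
64 [-369.   30.] -17.0 clear 62 [-340.  144.]
80 [-351.   18.] -21.9 clear 65 [-346.  146.]
96 [-333.    8.] -24.3 clear 65 [-284. -143.]
112 [-313.   -1.] -24.2 clear 62 [-284. -143.]
128 [-293.   -7.] -21.7 clear 68 [-284. -143.]
144 [-272.   -9.] -17.0 clear 59 [-139.  -82.]
160 [-251.   -8.] -10.8 clear 35 [-139.  -82.]
176 [-230.   -4.] -4.6 clear 17 [-136.  -79.]
192 [-211.   -1.] -0.5 clear 13 [-118.   66.]
```

Path is clear by at least 13 mm, and the nearest thing is the rail knee as expected. I'll do a 20 mm straight remainder, then the curve up to the mouth.

```bash
python3 - <<'E'
from workcell import ctrl, vision, sensors
from h import *; from plan import *
head=np.radians(106.3)
bar0=np.array([.57295,-.20318]); bar=bar0+.02*np.array([np.cos(head),np.sin(head)])
ctrl.servo_line([*bar,.0662],[np.pi,0,np.radians(16)],feed=.035)
print(sensors.get_t(),sensors.get_force())
c=vision.camera("top"); pickle.dump(c,open("top3.pkl","wb")); cv2.imwrite("pics/t3c.png",cv2.resize(c["img"][140:250,290:430],None,fx=5,fy=5,interpolation=cv2.INTER_CUBIC))
x,y,h,k=path(bar,head)
idx=np.linspace(0,199,15).astype(int)[1:-3]   # stop before the mouth
for i in idx:
    b=toworld(np.array([x[i],y[i]])-.04*np.array([np.cos(h[i]),np.sin(h[i])]))
    psi=h[i]+th-np.radians(HO)
    ctrl.servo_line([*b,.0662],[np.pi,0,psi],feed=.035)
    f=sensors.get_force(); H=h[i]+th
    print(i,round(sensors.get_t(),2),"fwd %.1f lat %.1f z %.1f"%(f[0]*np.cos(H)+f[1]*np.sin(H),-f[0]*np.sin(H)+f[1]*np.cos(H),f[2]),np.round(sensors.get_ft_torque()[2],2),round(sensors.get_grip_width(),3))
for nme in("top","scene"):
    c=vision.camera(nme); pickle.dump(c,open(nme+"4.pkl","wb")); cv2.imwrite(f"pics/{nme}4.png",c["img"])
E
```

```text
10.3417 [-2.01241445  0.00368238  1.27361753]
14 11.03 fwd 0.7 lat 0.0 z 1.1 0.03 0.115
28 11.68 fwd 0.8 lat 0.2 z -0.7 -0.01 0.119
42 12.34 fwd -0.1 lat -0.0 z -0.1 -0.02 0.121
56 13.0 fwd 1.6 lat -0.3 z 0.0 -0.02 0.117
71 13.71 fwd 1.0 lat -0.1 z -1.1 0.02 0.123Traceback (most recent call last):
  File "<stdin>", line 13, in <module>
workcell.IKError: the arm cannot follow that straight line within its joint ranges
```

View pics/t3c.png

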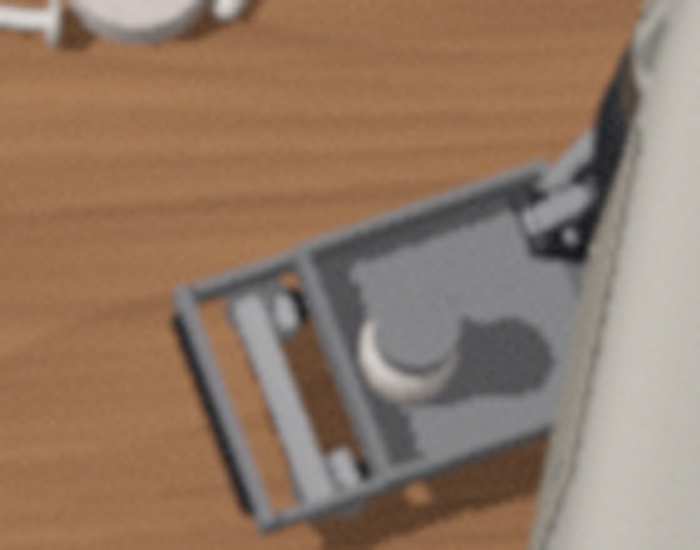

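The castors were straight at the end of the push (forks at crop (288,305) and (343,465), trailing along the caddy). A joint range stopped the curve, so I'll find which joint.

```bash
python3 - <<'E'
from workcell import ctrl, vision, sensors
from h import *; from plan import *
head=np.radians(106.3)
bar=np.array([.57295,-.20318])+.02*np.array([np.cos(head),np.sin(head)])
x,y,h,k=path(bar,head)
print(sensors.get_q().round(3) if hasattr(sensors.get_q(),'round') else sensors.get_q(), sensors.get_ee_pos())
for i in (71,80,85,100,120,150,180,199):
    b=toworld(np.array([x[i],y[i]])-.04*np.array([np.cos(h[i]),np.sin(h[i])]))
    psi=h[i]+th-np.radians(HO)
    for z in(.0662,):
        q=ctrl.ik([*b,z],[np.pi,0,psi]); print(i,np.round(b,3),round(np.degrees(psi),1),"r",np.hypot(*b).round(3),None if q is None else np.round(q,3))
b=toworld([-.174,0]); print(b,ctrl.ik([*b,.0662],[np.pi,0,np.radians(100.2-HO)]))
E
```

```text
[-0.18   0.442 -0.096  1.033  0.     3.128] [ 0.54217764 -0.09835125  0.06615937]
71 [ 0.542 -0.099] -9.5 r 0.551 [-0.18   0.442 -0.096  1.033  0.     3.128]
80 [ 0.543 -0.087] -12.0 r 0.549 [-0.158  0.439 -0.101  1.031  0.    -3.091]
85 [ 0.543 -0.08 ] -13.0 r 0.549 [-0.146  0.438 -0.102  1.031  0.    -3.061]
100 [ 0.547 -0.06 ] -14.6 r 0.55 [-0.11   0.44  -0.099  1.032  0.    -2.997]
120 [ 0.554 -0.035] -13.3 r 0.555 [-0.062  0.449 -0.084  1.038  0.    -2.972]
150 [0.566 0.003] -4.9 r 0.566 [ 0.005  0.469 -0.052  1.05   0.    -3.051]
180 [0.574 0.04 ] 6.6 r 0.575 [ 0.069  0.484 -0.027  1.06   0.     3.096]
199 [0.572 0.063] 9.9 r 0.576 [ 0.11   0.485 -0.024  1.061  0.     3.079]
[0.54955274 0.18909996] [ 0.33140721  0.49523297 -0.00795827  1.06760509  0.         -2.98297304]
```

Joint 6 is at the end of its range (3.128 of 3.14). The same grasp turned half round solves this for the whole route, so I'll let go, lift, turn the wrist, re-measure the bar and re-grip.

```bash
python3 - <<'E'
from workcell import ctrl, vision, sensors
from scipy.spatial.transform import Rotation as Ro
from h import *; from plan import *
ctrl.ungrasp()
p=sensors.get_ee_pos()
ctrl.servo_line([p[0],p[1],.18],feed=.1)
q=np.array(sensors.get_q()); q[5]-=np.pi; ctrl.set_joints(q)
p=sensors.get_ee_pos();r=sensors.get_tcp_rot()
c=vision.camera("wrist"); cv2.imwrite("pics/w5.png",c["img"])
T=np.eye(4);T[:3,:3]=Ro.from_euler("xyz",r).as_matrix();T[:3,3]=p
M=np.linalg.inv(T@c["hand_eye"]); c["R"]=M[:3,:3];c["t"]=M[:3,3]; pickle.dump(c,open("w5.pkl","wb"))
t=vision.camera("top"); pickle.dump(t,open("top5.pkl","wb")); cv2.imwrite("pics/top5.png",t["img"])
s=vision.camera("scene"); pickle.dump(s,open("scene5.pkl","wb"))
print(sensors.get_t(),p,np.degrees(r),sensors.get_force())
for nm,c in(("w",c),("top",t),("scene",s)):
    W=cloud(c);x,y,z=W[...,0],W[...,1],W[...,2]
    m=(z>.110)&(z<.118)&(abs(x-.542)<.07)&(abs(y+.1)<.04); P=W[m]
    if len(P)>20: print(nm,"bar",len(P),[np.round(v,1) for v in cv2.minAreaRect((P[:,:2]*1000).astype(np.float32))])
    m=(z>.058)&(z<.068)&(abs(x-.54)<.12)&(y>-.12)&(y<.12); P=W[m]
    if len(P)>20: print(nm,"rim",len(P),[np.round(v,1) for v in cv2.minAreaRect((P[:,:2]*1000).astype(np.float32))])
E
```

```text
18.5167 [ 0.54161547 -0.09843266  0.17916462] [-1.79998284e+02 -9.19654919e-02  1.70464631e+02] [0.22475732 0.3624713  0.21472419]
w bar 2295 [array([540.3, -99.9]), array([11.4, 98.6]), np.float64(80.9)]
w rim 5706 [array([515.1,   3.9]), array([182.3, 194.4]), np.float64(80.8)]
top rim 644 [array([518.2,  17.2]), array([165.2, 200.9]), np.float64(78.9)]
scene bar 217 [array([542.1, -98.6]), array([11.7, 99.7]), np.float64(80.8)]
scene rim 1052 [array([516.2,   5.4]), array([181.6, 197.4]), np.float64(81.0)]
```

View pics/w5.png

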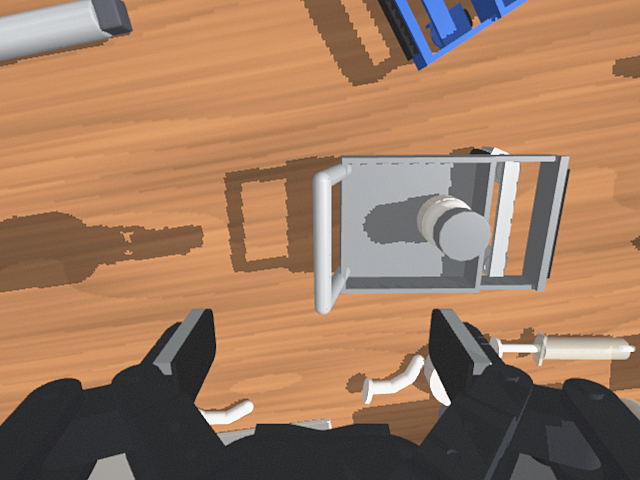

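View pics/top5.png

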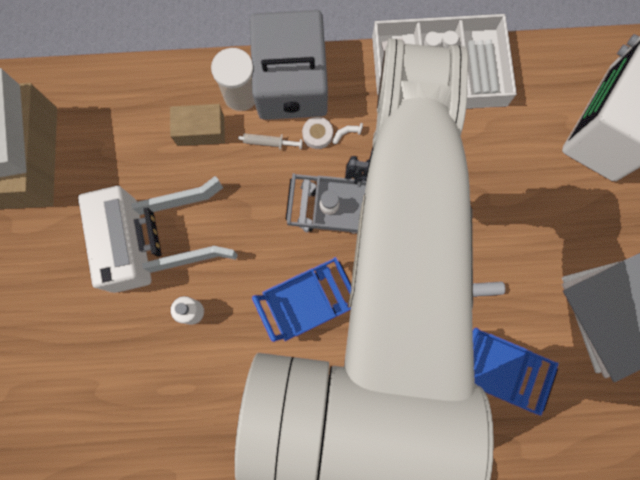

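The wrist view shows the bar at (323,240), the jar upright at (460,235) and the caddy as expected: bar (541, -99), heading 80.9°, against a planned 80.7°. I'll re-grip and continue to just before the mouth.

```bash
python3 - <<'E'
from workcell import ctrl, vision, sensors
from h import *; from plan import *
HO2=np.radians(-89.7)
hit=ctrl.servo_line([.5417,-.0989,.0662],[np.pi,0,np.radians(170.5)],feed=.08,threshold=6); print(hit)
ctrl.close(); print(sensors.get_t(),sensors.get_ee_pos(),sensors.get_force(),sensors.get_grip_width())
head=np.radians(106.3)
bar=np.array([.57295,-.20318])+.02*np.array([np.cos(head),np.sin(head)])
x,y,h,k=path(bar,head)
for i in (80,95,110,125,140,152,164,172):
    b=toworld(np.array([x[i],y[i]])-.04*np.array([np.cos(h[i]),np.sin(h[i])]))
    psi=h[i]+th-HO2
    ctrl.servo_line([*b,.0662],[np.pi,0,psi],feed=.035)
    f=sensors.get_force(); H=h[i]+th
    print(i,round(sensors.get_t(),2),"fwd %.1f lat %.1f z %.1f"%(f[0]*np.cos(H)+f[1]*np.sin(H),-f[0]*np.sin(H)+f[1]*np.cos(H),f[2]),np.round(sensors.get_ft_torque()[2],2),round(sensors.get_grip_width(),3))
print(sensors.get_ee_pos(),np.degrees(sensors.get_tcp_rot()))
for nme in("top","scene"):
    c=vision.camera(nme); pickle.dump(c,open(nme+"6.pkl","wb")); cv2.imwrite(f"pics/{nme}6.png",c["img"])
c=load("top6.pkl"); cv2.imwrite("pics/t6c.png",cv2.resize(c["img"][150:300,80:380],None,fx=2.6,fy=2.6,interpolation=cv2.INTER_CUBIC))
E
```

```text
False
20.7583 [ 0.54170848 -0.09892624  0.06634277] [-0.69082748 -0.19694051  0.7327474 ] 0.11952252518308362
80 21.26 fwd 1.2 lat 1.3 z 3.2 0.07 0.115
95 21.98 fwd 0.2 lat 0.6 z 3.3 0.07 0.117
110 22.7 fwd 1.2 lat 1.2 z 3.5 0.04 0.118
125 23.43 fwd -0.2 lat 0.6 z 4.0 0.05 0.119
140 24.14 fwd 1.3 lat 0.9 z 4.2 -0.01 0.116
152 24.73 fwd 0.9 lat 0.3 z 2.8 -0.01 0.115
164 25.32 fwd 0.7 lat -1.5 z 2.7 -0.07 0.12
172 25.76 fwd 0.5 lat -0.9 z 3.2 -0.03 0.116
[0.57266709 0.03059816 0.06620014] [ 1.79956726e+02  8.44968509e-03 -1.76139718e+02]
```

View pics/t6c.png

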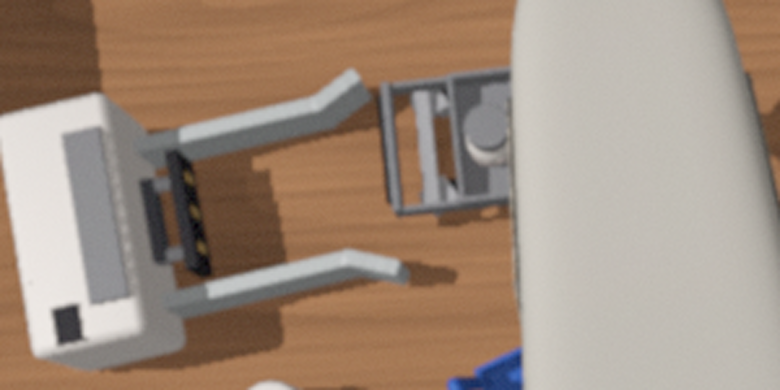

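View pics/scene6.png

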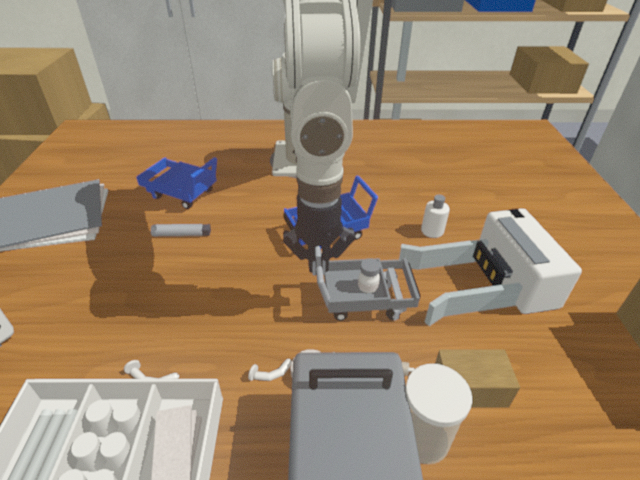

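```bash
python3 - <<'E'
from h import *; from plan import *
H=np.radians(-176.14-89.7); hv=np.array([np.cos(H),np.sin(H)]); print("plan heading",np.degrees(H)%360,"origin dock",todock(np.array([.57267,.0306])+.1*hv),"nose",todock(np.array([.57267,.0306])+.19*hv))
c=load("top6.pkl")
FR=world(c,80+380/2.6,150+85/2.6,.062);FL=world(c,80+398/2.6,150+214/2.6,.062)
print("front corners dock",todock(FR[:2]),todock(FL[:2]),"mid",todock((FR+FL)[:2]/2),"yaw",np.degrees(np.arctan2(*(FR-FL)[1::-1]))+90)
for n in("top6","scene6"):
    c=load(n+".pkl");W=cloud(c);B=W[...,:2]-O;X=B@d;Y=B@n_ if 0 else B@np.array([-d[1],d[0]])
    z=W[...,2]
    m=(z>.058)&(z<.068)&(X>-.34)&(X<-.145)&(abs(Y)<.1); P=np.c_[X[m],Y[m]]*1000
    r=cv2.minAreaRect(P.astype(np.float32)); print(n,m.sum(),[np.round(q,1) for q in r],"front x",np.percentile(P[:,0],99))
    # plate front, top z 74
    m=(z>.071)&(z<.077)&(X>-.03)&(X<.045)&(abs(Y)<.06); P=np.c_[X[m],Y[m]]*1000
    print(" plate",m.sum(),np.percentile(P[:,0],[1,5,50,95]),np.percentile(P[:,1],[1,99]))
    m=(z>.052)&(z<.058)&(X>-.095)&(X<0)&(abs(abs(Y)-.07)<.02); 
    for s in(1,-1):
        Q=Y[m&(Y*s>0)]*1000; print(" rail",s,len(Q),np.percentile(Q,[2,50,98]))
E
```

```text
plan heading 94.16000000000003 origin dock [-0.23464381 -0.00520625] nose [-0.14514343 -0.0146763 ]
front corners dock [-0.15716552 -0.06811683] [-0.14959083  0.04248709] mid [-0.15337818 -0.01281487] yaw 96.28222499001495
top6 492 [array([-201.7,  -11.7]), array([112.2, 112.2]), np.float64(83.9)] front x -145.51507509333655
 plate 198 [13.79967925 14.18342247 19.15256484 24.04411415] [-51.04976081  47.26345679]
 rail 1 219 [58.92740656 65.16535686 71.09035014]
 rail -1 215 [-75.14989877 -68.29607634 -62.14174364]
scene6 937 [array([-236.2,   -5.1]), array([114.8, 182.6]), np.float64(82.8)] front x -146.55067188549666
 plate 222 [13.49872503 13.95279642 18.20514298 24.60228107] [-49.27344906  50.35612058]
 rail 1 209 [60.59601102 66.04512755 73.97366455]
 rail -1 288 [-73.14528775 -67.09021474 -60.28533095]
```

The caddy is where planned to within 1–2 mm. Both views put the bay's centre at y ≈ -1 mm and the plate's face at bay x ≈ +13.5. I'll finish the curve and drive in, watching the lateral force.

```bash
python3 - <<'E'
from workcell import ctrl, vision, sensors
from h import *; from plan import *
HO2=np.radians(-89.7)
head=np.radians(106.3)
bar=np.array([.57295,-.20318])+.02*np.array([np.cos(head),np.sin(head)])
x,y,h,k=path(bar,head)
wp=[(x[i]-.04*np.cos(h[i]),y[i]-.04*np.sin(h[i])-.001,h[i]) for i in(180,189,199)]
wp+=[(v,-.001,0) for v in(-.275,-.245,-.215,-.190)]
for X,Y,a in wp:
    b=toworld([X,Y]); H=a+th
    hit=ctrl.servo_line([*b,.0662],[np.pi,0,H-HO2],feed=.03,threshold=7)
    f=sensors.get_force()
    print(hit,"nose x %.3f"%(X+.19),round(sensors.get_t(),2),"fwd %.1f lat %.1f z %.1f"%(f[0]*np.cos(H)+f[1]*np.sin(H),-f[0]*np.sin(H)+f[1]*np.cos(H),f[2]),np.round(sensors.get_ft_torque()[2],2))
    if hit: break
for nme in("top","scene"):
    c=vision.camera(nme); pickle.dump(c,open(nme+"7.pkl","wb")); cv2.imwrite(f"pics/{nme}7.png",c["img"])
c=load("top7.pkl"); cv2.imwrite("pics/t7c.png",cv2.resize(c["img"][150:300,80:300],None,fx=3.5,fy=3.5,interpolation=cv2.INTER_CUBIC))
c=load("scene7.pkl"); cv2.imwrite("pics/s7c.png",cv2.resize(c["img"][180:350,330:600],None,fx=2.9,fy=2.9,interpolation=cv2.INTER_CUBIC))
E
```

```text
False nose x -0.135 26.35 fwd 0.7 lat 0.9 z 5.2 0.03
False nose x -0.124 26.87 fwd 1.3 lat 0.6 z 4.0 0.02
False nose x -0.112 27.43 fwd 1.7 lat 0.8 z 4.7 0.0
False nose x -0.085 28.48 fwd 0.2 lat 0.1 z 5.2 0.05
False nose x -0.055 29.62 fwd -0.1 lat -0.4 z 5.5 0.03
False nose x -0.025 30.77 fwd 0.4 lat -0.4 z 3.6 0.01
False nose x 0.000 31.76 fwd 0.7 lat -1.0 z 4.5 -0.03
```

View pics/t7c.png

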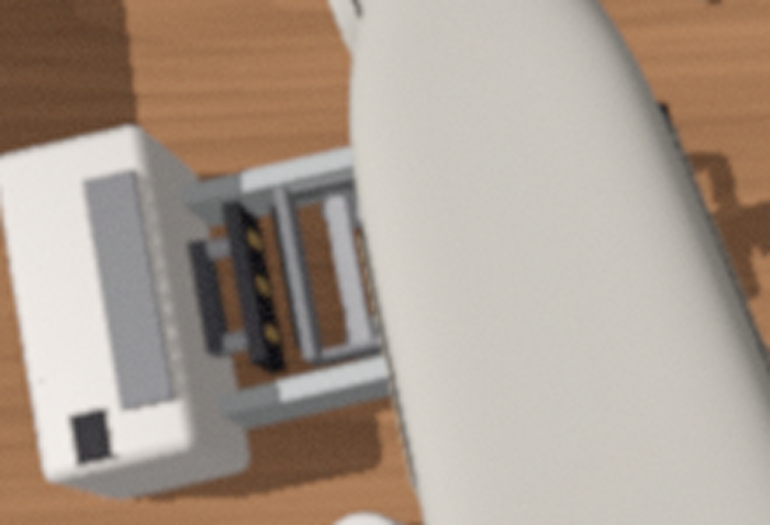

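View pics/s7c.png

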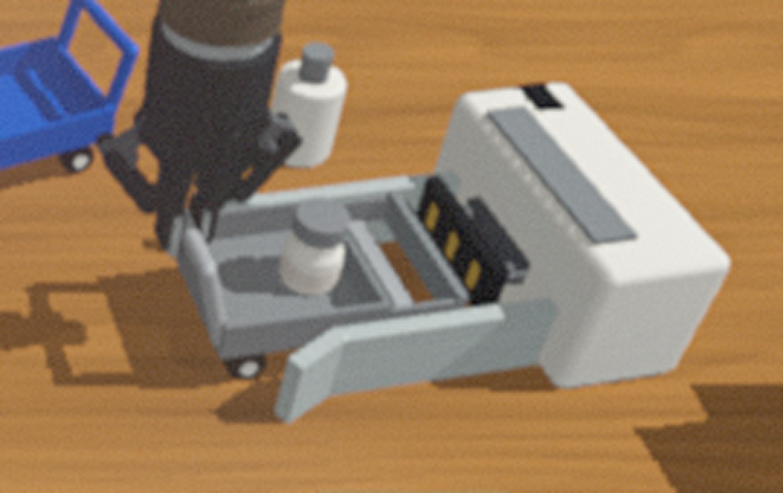

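The caddy is centred in the rails (top crop: nose bar at (300,270), plate at (250,290)) and the jar is upright. The remaining move is slow steps by feel onto the plate.

```bash
cat > push.py <<'E'
from workcell import ctrl, vision, sensors
from plan import *
HO2=np.radians(-89.7); PSI=th-HO2
def F(k=4,dt=.02):
    a=[]
    for _ in range(k):
        a.append(sensors.get_force()); ctrl.wait(dt)
    a=np.mean(a,0); return np.array([-(a[0]*d[0]+a[1]*d[1]), a[:2]@n, a[2]])   # push, lateral, up
def step(X,feed,thr): 
    return ctrl.servo_line([*toworld([X,-.001]),.0662],[np.pi,0,PSI],feed=feed,threshold=thr)
E
python3 - <<'E'
from push import *
f0=F(); print("base",f0.round(2))
X=-.190
while X<-.178: X+=.004; step(X,.02,4)
while X<-.135:
    X+=.001; hit=step(X,.012,6); f=F(3)
    e=todock(sensors.get_ee_pos()[:2])
    print("cmd nose %.1f act %.1f"%((X+.19)*1e3,(e[0]+.19)*1e3),f.round(1),hit,round(sensors.get_t(),1))
    if f[0]>7.2 or hit: break
E
```

```text
base [-1.15 -1.14  4.75]
cmd nose 13.0 act 13.0 [ 0.6 -1.   4.8] False 33.3
cmd nose 14.0 act 14.0 [ 0.8 -1.2  5.1] False 33.6
cmd nose 15.0 act 14.7 [ 2.  -1.1  5.1] False 33.9
cmd nose 16.0 act 14.9 [ 4.  -1.3  5. ] False 34.2
cmd nose 17.0 act 15.4 [ 4.7 -1.2  5.3] False 34.5
cmd nose 18.0 act 16.3 [ 4.8 -1.   5.3] False 34.8
cmd nose 19.0 act 17.2 [ 5.9 -1.1  5.3] False 35.1
cmd nose 20.0 act 18.2 [ 6.  -1.1  5.8] False 35.4
cmd nose 21.0 act 19.2 [ 5.5 -1.5  5.7] False 35.7
cmd nose 22.0 act 20.2 [ 5.3 -1.9  4.8] False 36.0
cmd nose 23.0 act 21.2 [ 5.4 -1.5  5.8] False 36.3
cmd nose 24.0 act 22.2 [ 5.2 -1.6  6. ] False 36.6
cmd nose 25.0 act 23.2 [ 5.4 -1.5  5.4] False 36.9
cmd nose 26.0 act 24.2 [ 5.2 -1.1  5.3] False 37.2
cmd nose 27.0 act 25.2 [ 5.3 -1.6  5.6] False 37.5
cmd nose 28.0 act 26.2 [ 5.5 -1.2  5.9] False 37.8
cmd nose 29.0 act 27.2 [ 5.2 -1.   5.3] False 38.1
cmd nose 30.0 act 28.2 [ 5.5 -1.3  5. ] False 38.4
cmd nose 31.0 act 29.2 [ 5.3 -1.6  5.2] False 38.7
cmd nose 32.0 act 30.2 [ 6.1 -1.6  6.2] False 39.0
cmd nose 33.0 act 31.2 [ 5.2 -2.1  5.3] False 39.3
cmd nose 34.0 act 32.2 [ 5.2 -1.2  5.7] False 39.6
cmd nose 35.0 act 32.4 [ 7.5 -2.1  5.6] False 39.9
```

The plate slid at about 5.3 N and met its stop after about 17 mm of travel. The force now climbs about 3 N per mm, so I'll press gently to 14 N and hold.

```bash
python3 - <<'E'
from push import *
X=-.155
while X<-.148:
    X+=.0005; hit=step(X,.006,5); f=F(4)
    e=todock(sensors.get_ee_pos()[:2])
    print("cmd nose %.1f act %.1f"%((X+.19)*1e3,(e[0]+.19)*1e3),f.round(1),hit,round(sensors.get_t(),1))
    if f[0]>13.3: break
for _ in range(4): 
    print("hold",F(6,.03).round(1))
print(X,sensors.get_t(),sensors.get_grip_width())
c=vision.camera("scene"); import cv2; cv2.imwrite("pics/s8c.png",cv2.resize(c["img"][180:350,330:600],None,fx=2.9,fy=2.9,interpolation=cv2.INTER_CUBIC))
E
```

```text
cmd nose 35.5 act 32.4 [ 8.9 -2.   6. ] False 40.2
cmd nose 36.0 act 32.4 [ 9.9 -1.7  6.4] False 40.5
cmd nose 36.5 act 32.4 [11.  -1.8  6.2] False 40.8
cmd nose 37.0 act 32.4 [12.2 -1.5  6.9] False 41.1
cmd nose 37.5 act 32.4 [13.  -1.6  6.8] False 41.5
cmd nose 38.0 act 32.4 [14.6 -1.7  7. ] False 41.8
hold [14.2 -2.2  6.8]
hold [14.3 -2.1  6.9]
hold [14.3 -1.9  6.9]
hold [14.5 -1.7  6.9]
-0.152 42.575 0.12020682828626425
```

View pics/s8c.png

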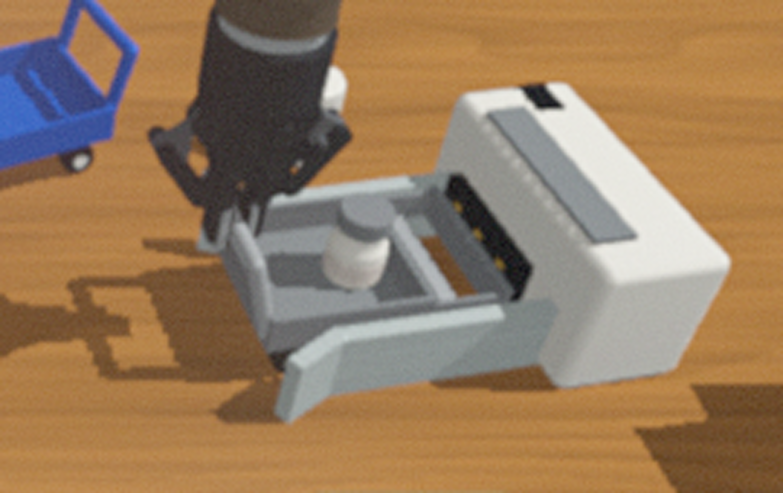

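14.3 N was held for over 0.7 s with the plate home and the jar upright. Next I'll ease the load off, let go and lift straight up.

```bash
python3 - <<'E'
from push import *; import cv2,pickle
step(-.1565,.01,None); print(F().round(1),todock(sensors.get_ee_pos()[:2])+[.19,0])
ctrl.ungrasp(); print(sensors.get_t(),F().round(1))
p=sensors.get_ee_pos(); ctrl.servo_line([p[0],p[1],.22],feed=.08)
ctrl.wait(.3)
print(sensors.get_t(),F().round(1),sensors.get_ee_pos())
for nme in("top","scene","wrist"):
    c=vision.camera(nme); pickle.dump(c,open(nme+"9.pkl","wb")); cv2.imwrite(f"pics/{nme}9.png",c["img"])
from h import *
for nme in ("top","scene"):
    c=load(nme+"9.pkl");W=cloud(c);B=W[...,:2]-O;X=B@d;Y=B@n;z=W[...,2]
    m=(z>.070)&(z<.077)&(X>-.0)&(X<.06)&(abs(Y)<.045);print(nme,"plate x",np.percentile(X[m],[2,50])*1e3,m.sum())
    m=(z>.110)&(z<.118)&(X<-.12)&(X>-.2)&(abs(Y)<.06);P=np.c_[X[m],Y[m]]*1e3
    if m.sum()>20: print(" bar",[np.round(q,1) for q in cv2.minAreaRect(P.astype(np.float32))])
E
```

```text
[ 4.  -1.2  5. ] [ 0.03237498 -0.00117494]
44.0083 [ 0.3 -0.1  0. ]
46.45 [0.  0.3 0.1] [0.54744409 0.20653144 0.21994841]
top plate x [31.32286208 37.87445649] 221
scene plate x [31.01906725 38.60924889] 288
 bar [array([-159. ,   -0.8]), array([97.3, 12. ]), np.float64(89.5)]
```

View pics/scene9.png

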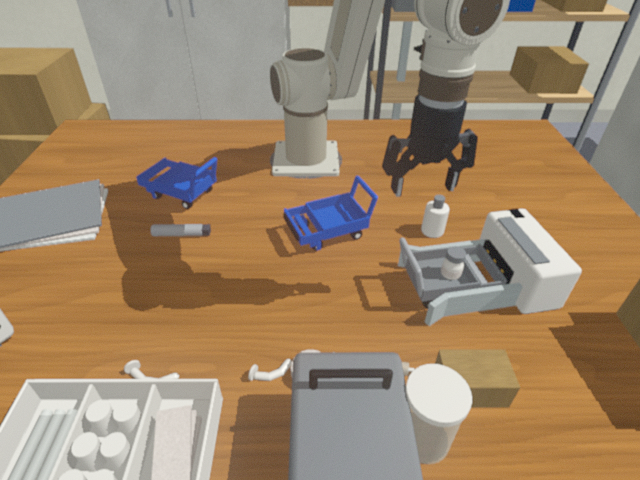

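View pics/wrist9.png

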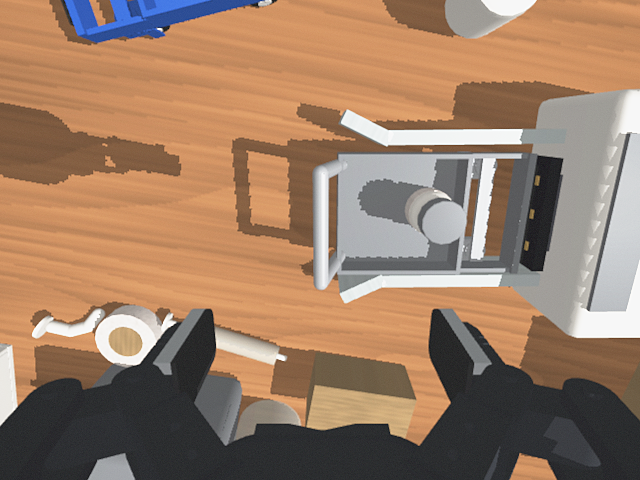

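The scene and wrist views show the caddy at rest in the bay against the plate, with the jar upright at wrist (440,220). The bystanders are in place and the gripper is clear.

```bash
python3 -c "
from workcell import hand_in
print(hand_in())"
```

```text
the job is handed in; nothing more can be done
None
```

The caddy is docked with the contact plate pressed home, and the job was handed in at about 47 s on the robot's clock. `hand_in()` gave no verdict.

**What I did:** I gripped the grey caddy's push bar and pushed it 90 mm straight, which left the castors trailing. I then steered it along a curve into the bay. The plate slid at about 5.3 N for about 17 mm until it met its stop. I held 14.2–14.5 N there for about 0.7 s; the highest reading was 14.6 N. Then I eased the load off, let go and lifted clear.

**Last checks:**
- **Plate:** its face is at bay x 31 mm, having started at about 13.5 mm.
- **Caddy:** at rest against the plate, square to the bay to about 0.5° and within about 1 mm of the centre line.
- **Jar and bystanders:** the jar stands in the tray and nothing else in view has moved.
- **Robot:** force on the tool is about 0 and it touches nothing.

**What disagreed or went wrong:**
- **Fingertips:** they end about 22 mm behind the stated TCP. My first close therefore shut on top of the bar, pressing it with about 7 N, and I re-gripped 24 mm deeper.
- **Wrist range:** joint 6 reached the end of its range partway through the curve. I let go outside the bay, turned the wrist half round and re-gripped.
- **Bay position:** the plate's face started about 13 mm deeper than the stated x 0, relative to the rails as I measured them, so I found the stop by feel.
- **Castors:** I judged them straight by eye from the top view, not by a measured angle.

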